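# Test the shaker's emergency stop: press it in, then twist it free

### The job

Test the mushroom-shaped emergency stop of the laboratory shaker. Press its head down until it latches and take the hand off so that it stays in by itself; then, with a fingertip against the side of the thumb tab only, push the tab round clockwise (seen from above) until the stop lets go and springs back up, and leave it standing out and turned back to rest. Only press and push: do not grip the head or pinch the tab, do not press the flat start button, and leave the jar, the bottle and the dish where they are.

Things in the scene. Friction and masses are not known exactly. Their poses are not given: they have to be found in the camera images.
- station: Grey control box, with both buttons on top, fixed to the bench, 120 x 190 mm, flat top 55 mm above the bench. Origin on the bench, exactly under the axis of the stop button; z up. In its axes the box spans x -60 to +60 mm and y -125 to +65 mm. At rest the thumb tab points along the box's -x axis; the start button stands at x +20, y -90 mm.
- head: Round black mushroom head of the stop button, 60 mm across and 24 mm tall. Origin on the vertical button axis at the head's underside, 80 mm above the bench when out; it goes down and turns with the head. A steel collar 52 mm across stands on the box below it, its top 65 mm above the bench.
- stop_top (a point): Centre of the top of the mushroom head (a flat 28 mm across, 104 mm above the bench when out): the place to press, straight down.
- tab_mid (a point): Middle of the thumb tab, a single black upright fin sticking out of the head's rim: 12 mm thick, reaching from the rim (30 mm from the axis) to 63 mm from the axis. This point is 50 mm from the axis and 93 mm above the bench when out; at this point the fin reaches from 9 mm below it to 9 mm above it. Moves with the head. Below it the space is free down to the top of the box (29 mm below the fin when out, 23 mm when latched in).
- tab_left: The tab's left side face plate (its +y side in the box's axes at rest), 36 x 4 x 14 mm; origin on the button axis at the height of the head's underside. The tab moves towards this side when turned clockwise.
- tab_right: The tab's right side face plate (its -y side in the box's axes at rest), same size and origin: the side to push against to turn clockwise.
- stop_press (a joint): How far the head is pressed in, m: 0 fully out, 0.012 hard against its stop. A spring pushes it out (about 4 N when out, 7 N when in, plus up to about 5 N while the latch gives way). It latches when pressed beyond about 0.010 (press to the stop to be sure); let go, it then rises to about 0.0057 and stays there.
- stop_twist (a joint): Turn of the head, rad: 0 at rest, grows clockwise seen from above, hard stop at 0.95. A spring (0.04 to 0.12 N m, with latch friction about 1 to 4 N at the tab) turns it back to 0 when left alone. With the head latched in, it lets go and jumps up about 6 mm at about 0.65 rad; turning to 0.85 is enough.
- start (a joint): Flat start button, m: 0 out, 0.005 pressed. Not to be pressed.
- start_place (a point): Centre of the top of the start button: a flat black disc 26 mm across in a steel ring 42 mm across, top 73 mm above the bench, 92 mm from the stop's axis.
- jar: Open clear glass jar, 68 mm across at the rim, 85 mm tall, standing loose left of the box. Origin at the centre of its underside.
- bottle: Closed amber reagent bottle, 72 mm across, 160 mm tall, standing loose beyond the box. Origin at the centre of its underside.
- dish: Small steel dish, 90 mm across, 35 mm tall, standing loose beyond the box. Origin at the centre of its underside.
Not all that is in view belongs to the job. What is shaped like the bottle but purple is not meant.

How it is judged:
By the outcome, as a careful person would: the job done as asked, in the order asked, and still so for the second after the job is handed in, with the robot touching nothing.
It also fails if it takes over 45 s, if anything falls off the work surface, if the arm or the gripper's body presses on something with over 40 N, if the wrist force passes 120 N, or if a joint passes its speed limit or range.

### The arm

A 7-joint arm with a two-finger parallel gripper is mounted at the origin on the work surface. World frame = base frame: x ahead of the robot, y to its left, z up, the work surface at z = 0. Lengths are in m, angles in rad, forces in N, time in s.
With the tool pointing down it reaches from about 0.425 to 0.925 m from the base axis. Payload 6.8 kg.
Tool frame: the origin (TCP) lies midway between the tips of the shut fingers; the grasp point (between the pads) lies 19 mm behind it; z points along the fingers, x is the direction in which the jaws open and shut, and the axes are right-handed (so a half turn about z gives the same grasp; the last joint's range is limited). The gripper opens to 85 mm and grips with 20 to 120 N. Pads are 22 mm wide; open, the fingers measure 114 mm over their backs; the gripper's body (76 mm by 85 mm) begins 54 mm behind the grasp point. The pads swing forward as they close: fully open they stand 13 mm farther back than shut.
Start: joints at [1.117, 0.477, 0.022, 1.555, -0.011, 1.109, -0.083], TCP at [0.229, -0.635, 0.231] pointing down, gripper open.
Joint ranges: [-2.96, 2.96], [-0.34, 2.1], [-1.41, 1.46], [0.24, 2.44], [-1.37, 4.51], [0.17, 1.92], [-2.96, 2.96]. Speed limits (rad/s): [2.39, 2.39, 3.14, 3.14, 3.14, 3.14, 3.14].

### API

Orientations are given as a unit quaternion [w, x, y, z].
In Python, from station import * gives the robot as it stands.
- The arm moves only by the shell command python3 -m handwheel 'ROWS' [FORCE]. ROWS is JSON, a list of rows, each an object of numbers: "grip": the finger opening in cm, from 0 to 8.54; "tx", "ty", "tz": the shift along the tool's x, y, z in cm; "yaw": the turn about the tool's z in degrees. In form: [{"grip": .., "tx": .., "ty": .., "tz": .., "yaw": ..}, ...]. A call has 1 to 5 rows; each row shifts and turns the commanded pose from where the row before left it, along the tool's axes as they then stand; what a row does not reach is not made up. A row lasts 1/10 s, in which the tool goes at most 50 mm and 8.59 degrees, less where a joint would pass 70% of its speed; a pose out of reach is approached as far as the arm can. A call is refused whole if a number of a shift passes 5 or a number of a turn 8.59, either way. A call with a gripper value outside its range is refused whole. The fingers move at their own pace and stop on an object; FORCE is the grip in N (left out, the last holds). Time passes only in rows, so rows that do not move let the fingers close. It gives the time, the measured TCP pose, the force and the opening at its end, in the units of the state.
- get_obs(): the state, without advancing time (a new reading comes with each control period).
- read_camera(name): name is "scene" or "top" or "wrist"; returns a dict with "image" (400x640x3 uint8, blue, green, red), "intrinsics" (3x3 intrinsics, pixels), "position" and "attitude" of the camera in the world; the wrist camera has in their place "hand_eye" (4x4, takes a point from camera to tool coordinates, whose origin is the TCP and whose axes are the tool frame's). Camera axes: x right, y down, z forward; pixel columns grow to the right and rows downward; lengths in m; the calibration is good to about 2 mm. A picture is of the moment at which its call begins: read the wrist's pose just before it. There is no depth.
- hand_in(): hands the job in, once; it reports no verdict.
The state is a dict: "t": time; "q": joint angles; "joint_vel": joint speeds; "joint_torque": joint torques, N m; "eef_pos": TCP position; "tool_rot": TCP orientation; "contact_force": force on the tool from outside, world axes, zero at the start; "torque": the same for the moment, N m; "gripper_width": opening from 0.0 (shut) to 1.0 (fully open).
Only numpy, scipy, OpenCV 4.12 (cv2) and the standard library are available. Lean on these libraries where they do the work, as an engineer would, in place of code of your own. Each camera call takes 0.05 s, during which the arm holds its last target. There are 200 camera calls.

## Working session

There is one attempt and no reset: what is moved stays moved. The work goes in short steps, Python scripts to look and compute and a shell command to move; the robot and the scene stay as the last step left them, time stands still between calls to the robot, and variables do not carry over. Pictures are saved under pics/ and viewed, about 8 in all and at most 12, crops included, and the job is handed in when it is done.

```bash
ls; mkdir -p pics; python3 - <<'E'
from station import *
import cv2,numpy as np
o=get_obs(); print({k:np.round(v,3).tolist() for k,v in o.items()})
for n in ("scene","top"):
    c=read_camera(n); cv2.imwrite(f"pics/{n}0.png",c["image"]); print(n,np.round(c["intrinsics"],1).tolist(),c["position"],c["attitude"])
print(get_obs()["t"])
E
```

```text
pics
{'t': 0.0, 'q': [1.117, 0.478, 0.022, 1.556, -0.011, 1.109, -0.083], 'joint_vel': [0.002, -0.001, -0.002, 0.002, 0.001, 0.001, 0.0], 'joint_torque': [-0.0, -59.646, 1.608, -28.12, 0.012, 0.009, 0.0], 'eef_pos': [0.229, -0.634, 0.23], 'tool_rot': [-0.0, 0.818, -0.575, -0.001], 'contact_force': [0.238, 0.081, 0.38], 'torque': [-0.018, -0.032, -0.069], 'gripper_width': 0.996}
scene [[425.4, 0.0, 313.4], [0.0, 425.4, 205.5], [0.0, 0.0, 1.0]] [ 0.98990008 -0.5084702   0.55654219] [-0.44220218  0.84027185  0.28212963 -0.13712519]
top [[465.4, 0.0, 324.5], [0.0, 465.4, 200.5], [0.0, 0.0, 1.0]] [0.45195006 0.0482163  1.09799868] [-0.05275005  0.71396859 -0.69445636  0.07208779]
0.1
```

View pics/top0.png

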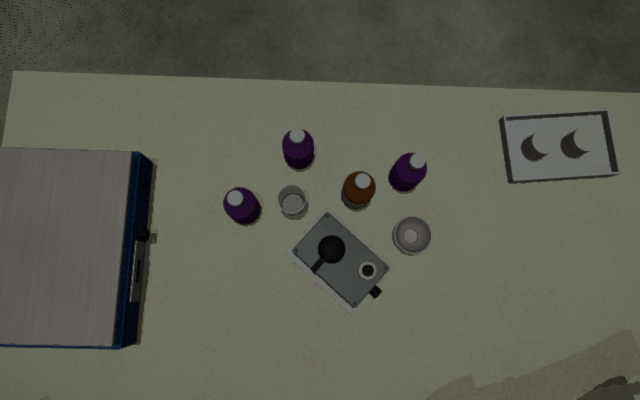

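View pics/scene0.png

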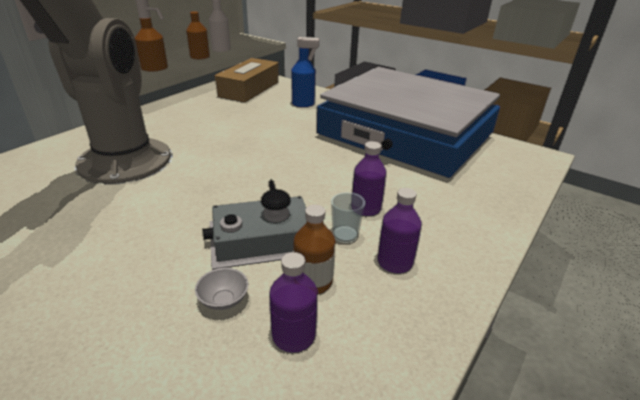

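Top view: stop head with its tab at (331,249), tab pointing to about (316,268). Things it could be mistaken for: the start button at (368,270), the side plug at (376,292) and the shaker knob at (143,236). I choose the one at (331,249), because it is the large black disc with a fin.

```bash
cat > h.py <<'E'
from station import *
import cv2, numpy as np
from scipy.spatial.transform import Rotation as R
def rot(q): return R.from_quat(np.r_[q[1:],q[0]]).as_matrix()
def cam(n):
    o=get_obs(); c=read_camera(n); K=c["intrinsics"]
    if n=="wrist":
        T=np.eye(4);T[:3,:3]=rot(o["tool_rot"]);T[:3,3]=o["eef_pos"]; T=T@np.array(c["hand_eye"])
        return c["image"],K,T[:3,:3],T[:3,3]
    return c["image"],K,rot(c["attitude"]),np.array(c["position"])
def cast(p,z,K,M,t):
    d=M@np.linalg.solve(K,[p[0],p[1],1]); return t+d*(z-t[2])/d[2]
def proj(P,K,M,t):
    v=K@(M.T@(np.array(P)-t)); return v[:2]/v[2]
E
python3 - <<'E'
from h import *
im,K,M,t=cam("top")
x0,y0,x1,y1=280,200,400,320
crop=im[y0:y1,x0:x1]
hsv=cv2.cvtColor(im,cv2.COLOR_BGR2HSV)
dark=(hsv[...,2]<45).astype(np.uint8); dark[:y0]=0;dark[y1:]=0;dark[:,:x0]=0;dark[:,x1:]=0
n,l,s,c=cv2.connectedComponentsWithStats(dark)
for i in range(1,n):
    if s[i,4]>30: print(i,s[i].tolist(),c[i].round(1))
h=l==l[249,331]; h=h.astype(np.uint8)
disc=cv2.morphologyEx(h,cv2.MORPH_OPEN,cv2.getStructuringElement(cv2.MORPH_ELLIPSE,(17,17)))
(cx,cy),r=cv2.minEnclosingCircle(cv2.findNonZero(disc)); print("disc",cx,cy,r)
C=cast((cx,cy),.092,K,M,t); print("head",C, "rad",r/K[0,0]*(t[2]-.092))
tab=h&~cv2.dilate(disc,np.ones((3,3),np.uint8)); n,l2,s2,c2=cv2.connectedComponentsWithStats(tab)
for i in range(1,n):
  if s2[i,4]>8:
    P=cast(c2[i],.095,K,M,t); d=P-C; print("tab",c2[i],P,np.hypot(*d[:2]),np.degrees(np.arctan2(d[1],d[0])))
S=cast((368,270),.073,K,M,t);d=S-C;print("start",S,np.hypot(*d[:2]),np.degrees(np.arctan2(d[1],d[0])))
for nm,p,z in (("jar",(291,197),.04),("bottle",(363,180),.16),("dish",(412,236),.03)): print(nm,cast(p,z,K,M,t))
# box mask
b=((hsv[...,0]>70)&(hsv[...,0]<115)&(hsv[...,1]>20)).astype(np.uint8); m=np.zeros_like(b); m[y0:y1,x0:x1]=b[y0:y1,x0:x1]
cs,_=cv2.findContours(m,0,1); k=max(cs,key=cv2.contourArea)
P=np.array([cast(q[0],.055,K,M,t)[:2] for q in k],np.float32); rc=cv2.minAreaRect(P); print("box",rc)
cv2.imwrite("pics/crop.png",cv2.resize(crop,None,fx=5,fy=5,interpolation=cv2.INTER_CUBIC))
E
```

```text
1 [343, 200, 27, 9, 163] [355.3 203.6]
4 [311, 235, 35, 43, 739] [329.2 251.3]
9 [362, 265, 11, 11, 100] [367.3 270. ]
13 [369, 285, 12, 13, 91] [374.7 291.3]
disc 330.5 249.0 14.534542083740234
head [0.52616603 0.00719629 0.092     ] rad 0.03142067943691712
tab [316.23595506 266.3258427 ] [0.48823066 0.03694899 0.095     ] 0.04821115723272412 141.89292063309145
start [ 0.48402935 -0.07664511  0.073     ] 0.09383432079205122 -116.68300494708274
jar [0.64719478 0.09903212 0.04      ]
bottle [ 0.66536481 -0.05408101  0.16      ]
dish [ 0.56586948 -0.18331428  0.03      ]
box ((0.5297768712043762, 0.025897448882460594), (0.007147736381739378, 0.013394037261605263), 54.6083984375)
```

View pics/crop.png

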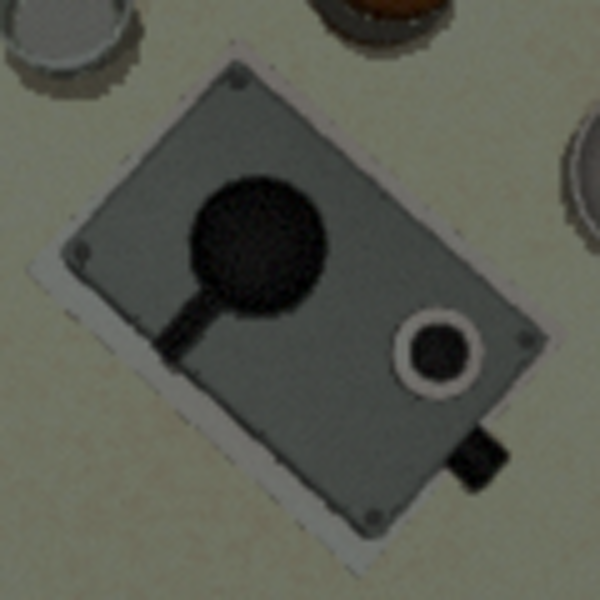

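The crop confirms it: black mushroom at crop (258,246) with the fin towards (185,335), and the start button in its ring at (438,352). The tab lies at 142°, and the start bearing implies 141°, so box yaw is about -38.5°. Distances (48 mm and 94 mm) fit. First I yaw in free space and shut the fingers.

```bash

python3 -m handwheel '[{"grip":0,"yaw":-8.5},{"yaw":-8.5},{"yaw":-8.5},{"yaw":-8.5},{"yaw":-8.5}]' 40
python3 -m handwheel '[{"yaw":-8.5},{"yaw":-8.5},{"yaw":-8.5},{"yaw":-8.5},{"yaw":-8.5}]'
python3 -m handwheel '[{"yaw":-8.5},{"yaw":-8.5},{"yaw":-8.5},{"yaw":-8.5},{}]'
cat >> h.py <<'E'
HEAD=np.array([.526,.007]); BYAW=np.radians(-38.5)
def bx(x,y): c,s=np.cos(BYAW),np.sin(BYAW); return HEAD+[c*x-s*y,s*x+c*y]
def go(P):
    o=get_obs(); M=rot(o["tool_rot"]); print("t",o["t"],"at",np.round(o["eef_pos"],4),"xang",np.degrees(np.arctan2(M[1,0],M[0,0])).round(1),"F",np.round(o["contact_force"],1),"shift cm",(M.T@(np.array(P)-o["eef_pos"])*100).round(2), "w",o["gripper_width"])
E
python3 -c "
from h import *
go([.526,.007,.23]);print(get_obs()['q'])"
```

```text
t 0.15 at [ 0.2286 -0.6346  0.2306] xang -70.2 F [-0.7 -0.7  0.1] shift cm [-50.28 -49.73   0.12] w 0.9963215074204838
[ 1.11689229  0.4776035   0.02234317  1.5561996  -0.01148229  1.10930085
 -0.08309552]invalid input
invalid input
invalid input
```

```bash

python3 -m handwheel '[{"grip":0,"tx":0,"ty":0,"tz":0,"yaw":-8.5},{"grip":0,"tx":0,"ty":0,"tz":0,"yaw":-8.5},{"grip":0,"tx":0,"ty":0,"tz":0,"yaw":-8.5},{"grip":0,"tx":0,"ty":0,"tz":0,"yaw":-8.5},{"grip":0,"tx":0,"ty":0,"tz":0,"yaw":-8.5}]' 40
python3 -m handwheel '[{"grip":0,"tx":0,"ty":0,"tz":0,"yaw":-8.5},{"grip":0,"tx":0,"ty":0,"tz":0,"yaw":-8.5},{"grip":0,"tx":0,"ty":0,"tz":0,"yaw":-8.5},{"grip":0,"tx":0,"ty":0,"tz":0,"yaw":-8.5},{"grip":0,"tx":0,"ty":0,"tz":0,"yaw":-8.5}]'
python3 -m handwheel '[{"grip":0,"tx":0,"ty":0,"tz":0,"yaw":-8.5},{"grip":0,"tx":0,"ty":0,"tz":0,"yaw":-8.5},{"grip":0,"tx":0,"ty":0,"tz":0,"yaw":-8.5},{"grip":0,"tx":0,"ty":0,"tz":0,"yaw":-8.5},{"grip":0,"tx":0,"ty":0,"tz":0,"yaw":0}]'
python3 -c "
from h import *
go([.526,.007,.23]);print(get_obs()['q'])"
```

```text
t: 0.65
eef_pos: [0.2287, -0.6348, 0.2309]
tool_rot: [-0.0, 0.972, -0.236, -0.0]
contact_force: [-0.3, 0.3, -0.0]
gripper_width: 0.141
t: 1.15
eef_pos: [0.2286, -0.6348, 0.2309]
tool_rot: [-0.0, 0.991, 0.132, -0.0]
contact_force: [-0.5, -0.1, -0.2]
gripper_width: -0.001
t: 1.65
eef_pos: [0.2285, -0.6349, 0.2308]
tool_rot: [-0.0, 0.91, 0.414, 0.0]
contact_force: [0.6, 0.4, -0.0]
gripper_width: -0.001
t 1.65 at [ 0.2285 -0.6349  0.2308] xang 48.9 F [ 0.6  0.4 -0. ] shift cm [ 67.92 -19.82   0.14] w -0.0013200728500718801
[ 1.42275347  0.51218709 -0.41826842  1.5315078   0.21983988  1.14554268
  1.81388026]
```

```bash

python3 -m handwheel '[{"grip":0,"tx":4.8,"ty":-1.4,"tz":0,"yaw":0},{"grip":0,"tx":4.8,"ty":-1.4,"tz":0,"yaw":0},{"grip":0,"tx":4.8,"ty":-1.4,"tz":0,"yaw":0},{"grip":0,"tx":4.8,"ty":-1.4,"tz":0,"yaw":0},{"grip":0,"tx":4.8,"ty":-1.4,"tz":0,"yaw":0}]'
python3 -m handwheel '[{"grip":0,"tx":4.8,"ty":-1.4,"tz":0,"yaw":0},{"grip":0,"tx":4.8,"ty":-1.4,"tz":0,"yaw":0},{"grip":0,"tx":4.8,"ty":-1.4,"tz":0,"yaw":0},{"grip":0,"tx":4.8,"ty":-1.4,"tz":0,"yaw":0},{"grip":0,"tx":4.8,"ty":-1.4,"tz":0,"yaw":0}]'
python3 - <<'E'
from h import *
go([.526,.007,.23])
im,K,M,t=cam("wrist"); cv2.imwrite("pics/w1.png",im)
print("cam",t,proj([.526,.007,.104],K,M,t),proj([*bx(-50,0),.093],K,M,t)) if 0 else print(t,proj([.526,.007,.104],K,M,t))
print(get_obs()['q'])
E
```

```text
t: 2.15
eef_pos: [0.3346, -0.4064, 0.2313]
tool_rot: [0.0, 0.912, 0.411, 0.0]
contact_force: [1.8, -1.1, 1.0]
gripper_width: 0.002
t: 2.65
eef_pos: [0.4399, -0.1798, 0.2315]
tool_rot: [0.0, 0.912, 0.411, 0.0]
contact_force: [1.7, -0.2, -0.1]
gripper_width: -0.0
t 2.65 at [ 0.4399 -0.1798  0.2315] xang 48.5 F [ 1.7 -0.2 -0.1] shift cm [19.7  -5.93  0.15] w -0.00024584752600319423
[ 0.38412283 -0.12837936  0.37270967] [550.71482118 121.95351761]
[ 0.86510681  0.21133777 -0.70234063  1.9800078   0.15696033  1.00152444
  0.94692862]
```

View pics/w1.png

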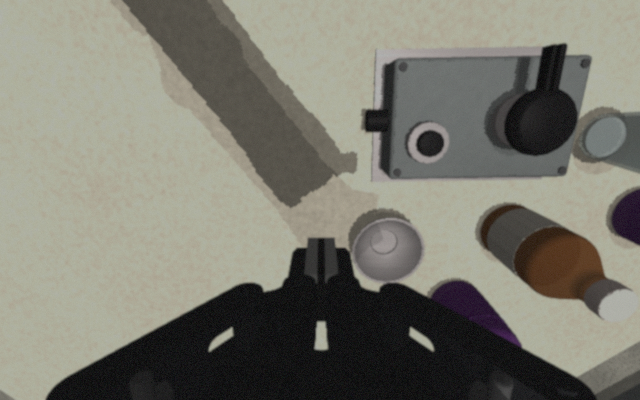

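Wrist view: box at the upper right, head at (541,122), tab up to (553,60), start button at (430,143), fingers at (321,240). Moving closer and measuring the head again.

```bash

python3 -m handwheel '[{"grip":0,"tx":3.5,"ty":-1.0,"tz":0,"yaw":0},{"grip":0,"tx":3.5,"ty":-1.0,"tz":0,"yaw":0},{"grip":0,"tx":3.5,"ty":-1.0,"tz":0,"yaw":0},{"grip":0,"tx":3.5,"ty":-1.0,"tz":0,"yaw":-2.5},{"grip":0,"tx":0,"ty":0,"tz":0,"yaw":0}]'
python3 - <<'E'
from h import *
go([.526,.007,.23])
im,K,M,t=cam("wrist"); cv2.imwrite("pics/w2.png",im)
print("pred",proj([.526,.007,.104],K,M,t),proj([*bx(-50e-3,0),.093],K,M,t),proj([*bx(20e-3,-90e-3),.073],K,M,t))
g=cv2.cvtColor(im,cv2.COLOR_BGR2GRAY); m=(g<60).astype(np.uint8)
n,l,s,c=cv2.connectedComponentsWithStats(m)
for i in range(1,n):
    if s[i,4]>200: print(s[i].tolist(),c[i].round(1))
E
```

```text
t: 3.2
eef_pos: [0.5033, -0.0446, 0.2319]
tool_rot: [-0.001, 0.9, 0.435, 0.002]
contact_force: [0.2, 0.4, 0.4]
gripper_width: 0.002
t 3.2 at [ 0.5033 -0.0446  0.2319] xang 51.6 F [0.2 0.4 0.4] shift cm [ 5.45 -1.42  0.21] w 0.001966827081005951
pred [379.5088112  173.75089772] [380.3610678 115.5553806] [283.60166024 186.3203152 ]
[522, 72, 118, 81, 7864] [586.4 112.2]
[344, 103, 66, 99, 3830] [377.3 161.7]
[235, 145, 99, 68, 1872] [278.9 183. ]
[271, 171, 27, 26, 530] [283.8 183.2]
[488, 230, 125, 100, 6350] [544.6 276.9]
[47, 239, 593, 161, 45938] [326.6 347.9]
[364, 239, 46, 28, 240] [381.3 247.1]
```

View pics/w2.png

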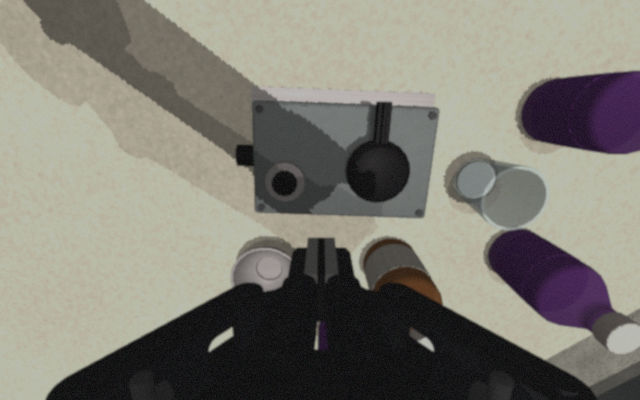

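Close wrist view: head disc at (378,170), tab end at (384,103), start button at (284,183), so the prediction agrees within a few pixels. I'll refine by ray casting.

```bash

python3 - <<'E'
from h import *
go([.526,.007,.23])
im,K,M,t=cam("wrist")
g=cv2.cvtColor(im,cv2.COLOR_BGR2GRAY); m=(g<60).astype(np.uint8)
n,l,s,c=cv2.connectedComponentsWithStats(m); h=(l==l[175,395]).astype(np.uint8)
disc=cv2.morphologyEx(h,cv2.MORPH_OPEN,cv2.getStructuringElement(cv2.MORPH_ELLIPSE,(35,35)))
(cx,cy),r=cv2.minEnclosingCircle(cv2.findNonZero(disc)); print(cx,cy,r)
for z in (.086,.092): C=cast((cx,cy),z,K,M,t); E=cast((cx+r,cy),z,K,M,t); print(z,C,np.linalg.norm(E-C))
C=cast((cx,cy),.09,K,M,t)
ys=range(108,134,5)
for y in ys:
    xs=np.where(g[y,360:410]<60)[0]+360; L=cast((xs[0],y),.1,K,M,t);Rr=cast((xs[-1]+1,y),.1,K,M,t)
    d=(L+Rr)/2-C; print(y,xs[0],xs[-1],np.hypot(*d[:2]).round(4),np.degrees(np.arctan2(d[1],d[0])).round(1),np.linalg.norm(L-Rr).round(4))
(sx,sy)=283.8,183.2
S=cast((sx,sy),.073,K,M,t);d=S-C;print("start",S,np.hypot(*d[:2]),np.degrees(np.arctan2(d[1],d[0]))+77.47)
E
```

```text
t 3.25 at [ 0.5023 -0.0474  0.2314] xang 51.4 F [ 0.  -0.2 -0.6] shift cm [ 5.73 -1.54  0.15] w 0.0021743605517549674
380.00592041015625 168.0316162109375 32.55776596069336
0.086 [0.52598363 0.00767713 0.086     ] 0.03087324911130161
0.092 [0.52426869 0.00753637 0.092     ] 0.030227109368539694
108 375 394 0.0541 142.0 0.017
113 375 393 0.05 142.3 0.0163
118 374 393 0.0459 142.6 0.0172
123 375 392 0.0417 142.4 0.0156
128 374 392 0.0375 142.7 0.0165
133 374 391 0.0332 143.2 0.0157
start [ 0.48190147 -0.07654512  0.073     ] 0.09445281862826715 -39.56961400048692
```

```bash

python3 -m handwheel '[{"grip":0,"tx":3,"ty":-0.8,"tz":0,"yaw":0},{"grip":0,"tx":2.7,"ty":-0.75,"tz":3,"yaw":0},{"grip":0,"tx":0,"ty":0,"tz":4,"yaw":0},{"grip":0,"tx":0,"ty":0,"tz":3,"yaw":0},{"grip":0,"tx":0,"ty":0,"tz":0,"yaw":0}]'
python3 - <<'E'
from h import *
go([.5255,.0075,.107])
im,K,M,t=cam("wrist"); cv2.imwrite("pics/w3.png",im)
E
```

```text
t: 3.8
eef_pos: [0.5218, 0.002, 0.1275]
tool_rot: [-0.001, 0.902, 0.431, -0.004]
contact_force: [-0.2, -0.4, -0.5]
gripper_width: 0.001
t 3.8 at [0.5218 0.002  0.1275] xang 51.1 F [-0.2 -0.4 -0.5] shift cm [ 0.67 -0.05  2.05] w 0.0008681711770454698
```

View pics/w3.png

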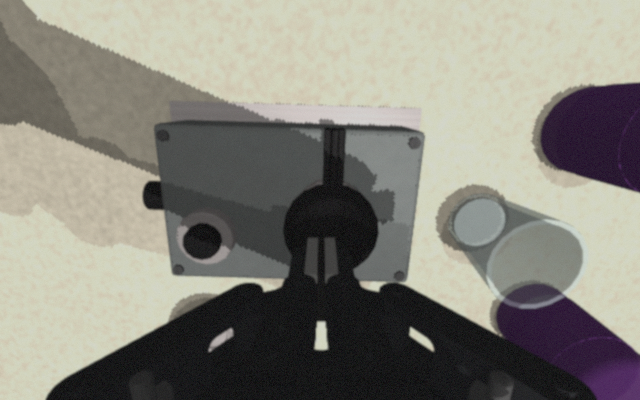

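Fingers at (321,238), head centre at (331,230): the 0.65 cm shift along +x agrees. Next I centre, lower, and press.

```bash

python3 -m handwheel '[{"grip":0,"tx":0.65,"ty":0,"tz":0.8,"yaw":0},{"grip":0,"tx":0,"ty":0,"tz":0.8,"yaw":0},{"grip":0,"tx":0,"ty":0,"tz":0.4,"yaw":0},{"grip":0,"tx":0,"ty":0,"tz":0.3,"yaw":0},{"grip":0,"tx":0,"ty":0,"tz":0,"yaw":0}]'
python3 -m handwheel '[{"grip":0,"tx":0,"ty":0,"tz":0.3,"yaw":0},{"grip":0,"tx":0,"ty":0,"tz":0.3,"yaw":0},{"grip":0,"tx":0,"ty":0,"tz":0.0,"yaw":0}]'
python3 -c "
from h import *
go([.5255,.0075,.092])"
```

```text
t: 4.35
eef_pos: [0.5291, 0.0091, 0.1082]
tool_rot: [0.0, 0.901, 0.433, -0.0]
contact_force: [-0.3, -0.4, -0.3]
gripper_width: -0.0
t: 4.65
eef_pos: [0.5296, 0.0093, 0.1024]
tool_rot: [0.0, 0.901, 0.433, 0.0]
contact_force: [0.4, -1.0, 3.6]
gripper_width: -0.003
t 4.65 at [0.5296 0.0093 0.1024] xang 51.3 F [ 0.4 -1.   3.6] shift cm [-0.4  -0.2   1.04] w -0.0029058280020481933
```

```bash

python3 -m handwheel '[{"grip":0,"tx":0,"ty":0,"tz":0.4,"yaw":0},{"grip":0,"tx":0,"ty":0,"tz":0.4,"yaw":0},{"grip":0,"tx":0,"ty":0,"tz":0.2,"yaw":0},{"grip":0,"tx":0,"ty":0,"tz":0,"yaw":0}]'
python3 -m handwheel '[{"grip":0,"tx":0,"ty":0,"tz":0.2,"yaw":0},{"grip":0,"tx":0,"ty":0,"tz":0,"yaw":0}]'
```

```text
t: 5.05
eef_pos: [0.5296, 0.0093, 0.0925]
tool_rot: [0.0, 0.901, 0.433, 0.0]
contact_force: [-1.6, -0.0, 5.6]
gripper_width: -0.002
t: 5.25
eef_pos: [0.5299, 0.0094, 0.0919]
tool_rot: [0.001, 0.901, 0.433, 0.0]
contact_force: [-4.4, -0.9, 17.5]
gripper_width: 0.002
```

Hard stop reached at z = 0.092 (force rising to 17.5 N). One more small push, then lift off and look.

```bash

python3 -m handwheel '[{"grip":0,"tx":0,"ty":0,"tz":0.1,"yaw":0},{"grip":0,"tx":0,"ty":0,"tz":0,"yaw":0}]'
python3 -m handwheel '[{"grip":0,"tx":0,"ty":0,"tz":-0.3,"yaw":0},{"grip":0,"tx":0,"ty":0,"tz":-0.7,"yaw":0},{"grip":0,"tx":0,"ty":0,"tz":-1.5,"yaw":0},{"grip":0,"tx":0,"ty":0,"tz":-2.0,"yaw":0},{"grip":0,"tx":0,"ty":0,"tz":0,"yaw":0}]'
python3 - <<'E'
from h import *
go([*bx(-.05,-.045),.14])
im,K,M,t=cam("scene"); cv2.imwrite("pics/s1.png",cv2.resize(im[140:290,180:380],None,fx=4,fy=4,interpolation=cv2.INTER_CUBIC))
E
```

```text
t: 5.45
eef_pos: [0.5301, 0.0095, 0.0918]
tool_rot: [0.001, 0.901, 0.433, 0.0]
contact_force: [-7.3, -2.2, 26.3]
gripper_width: -0.006
t: 5.95
eef_pos: [0.5307, 0.0097, 0.1369]
tool_rot: [0.001, 0.901, 0.433, 0.002]
contact_force: [1.5, 0.3, -0.3]
gripper_width: -0.002
t 5.95 at [0.5307 0.0097 0.1369] xang 51.3 F [ 1.5  0.3 -0.3] shift cm [-5.02 -5.18 -0.34] w -0.0022163608588275574
```

```bash

python3 -m handwheel '[{"grip":0,"tx":-2.5,"ty":-2.6,"tz":0,"yaw":0},{"grip":0,"tx":-2.5,"ty":-2.6,"tz":0,"yaw":0},{"grip":0,"tx":0,"ty":0,"tz":0,"yaw":0},{"grip":0,"tx":0,"ty":0,"tz":0,"yaw":0}]'
python3 - <<'E'
from h import *
go([*bx(-.05,-.045),.076])
im,K,M,t=cam("scene"); old=cv2.imread("pics/scene0.png")
C=[.5255,.0075]
print("pred head top z .104/.098:",proj([*C,.104],K,M,t),proj([*C,.0983],K,M,t))
f=lambda a:cv2.resize(a[170:250,220:320],None,fx=4,fy=4,interpolation=cv2.INTER_CUBIC)
cv2.imwrite("pics/s2.png",np.hstack([f(old),f(im)]))
E
```

```text
t: 6.4
eef_pos: [0.4566, 0.0023, 0.134]
tool_rot: [0.0, 0.901, 0.433, -0.001]
contact_force: [0.1, 0.5, 0.2]
gripper_width: 0.001
t 6.4 at [0.4566 0.0023 0.134 ] xang 51.3 F [0.1 0.5 0.2] shift cm [0.2  0.14 5.8 ] w 0.0009931918683436583
pred head top z .104/.098: [275.00122252 192.83391023] [275.09628107 195.28586914]
```

View pics/s2.png

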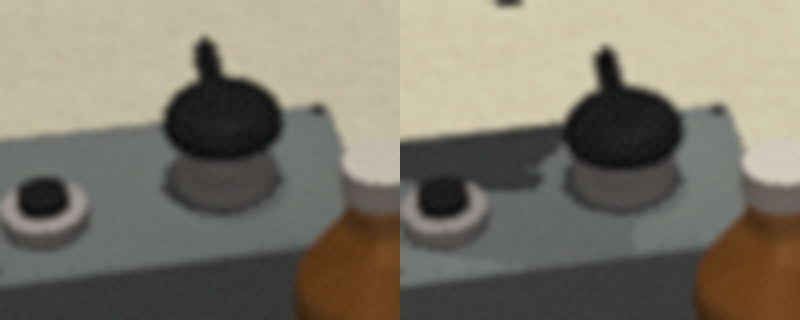

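Scene comparison (left at the start, right now): the head rim sits about 9 enlarged pixels lower (about 6 mm), with the tab unturned. It is latched with the hand off. Next I lower the fingers beside the tab's right side and approach.

```bash

python3 -m handwheel '[{"grip":0,"tx":0,"ty":0.1,"tz":2,"yaw":0},{"grip":0,"tx":0,"ty":0,"tz":2,"yaw":0},{"grip":0,"tx":0,"ty":0,"tz":1.8,"yaw":0},{"grip":0,"tx":0,"ty":0,"tz":0,"yaw":0}]'
python3 -m handwheel '[{"grip":0,"tx":0.7,"ty":0,"tz":0,"yaw":0},{"grip":0,"tx":0.7,"ty":0,"tz":0,"yaw":0},{"grip":0,"tx":0.3,"ty":0,"tz":0,"yaw":0},{"grip":0,"tx":0,"ty":0,"tz":0,"yaw":0}]'
python3 - <<'E'
from h import *
go([*bx(-.05,-.012),.076])
im,K,M,t=cam("wrist"); cv2.imwrite("pics/w4.png",im)
E
```

```text
t: 6.85
eef_pos: [0.4576, 0.0024, 0.0744]
tool_rot: [-0.001, 0.901, 0.433, -0.001]
contact_force: [0.7, -1.1, 0.4]
gripper_width: -0.004
t: 7.25
eef_pos: [0.4699, 0.0163, 0.077]
tool_rot: [0.0, 0.901, 0.433, 0.001]
contact_force: [0.6, 0.5, -0.6]
gripper_width: 0.003
t 7.25 at [0.4699 0.0163 0.077 ] xang 51.4 F [ 0.6  0.5 -0.6] shift cm [ 1.57 -0.03  0.1 ] w 0.0034650754509301506
```

View pics/w4.png

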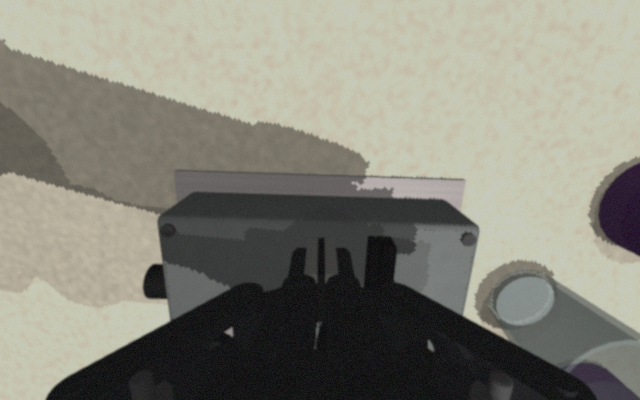

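Tab at (366–394, 237+), finger back edge at 355: a gap of about 5–7 mm, with the finger's centre about 50 mm from the axis. I'll close the gap, then push round along the arc with the tool turning along with it.

```bash

python3 -m handwheel '[{"grip":0,"tx":0.4,"ty":0,"tz":0,"yaw":0},{"grip":0,"tx":0.3,"ty":0,"tz":0,"yaw":0},{"grip":0,"tx":0,"ty":0,"tz":0,"yaw":0}]'
python3 -m handwheel '[{"grip":0,"tx":0.36,"ty":-0.12,"tz":0,"yaw":4},{"grip":0,"tx":0.36,"ty":-0.12,"tz":0,"yaw":4},{"grip":0,"tx":0.36,"ty":-0.12,"tz":0,"yaw":4},{"grip":0,"tx":0.36,"ty":-0.12,"tz":0,"yaw":4},{"grip":0,"tx":0,"ty":0,"tz":0,"yaw":0}]'
cat >> h.py <<'E'
def polar():
    o=get_obs(); M=rot(o["tool_rot"]); p=M.T@(np.r_[.5255,.0075,0.]-o["eef_pos"])
    print("axis in tool cm",(p*100).round(2),"z",o["eef_pos"][2].round(4),"turn",(51.5-np.degrees(np.arctan2(M[1,0],M[0,0]))).round(1),"F tool",(M.T@o["contact_force"]).round(1))
E
python3 -c "
from h import *
polar()"
```

```text
t: 7.6
eef_pos: [0.4735, 0.0213, 0.0764]
tool_rot: [-0.0, 0.901, 0.433, 0.0]
contact_force: [-0.5, 0.1, 0.9]
gripper_width: -0.001
t: 8.1
eef_pos: [0.4795, 0.0346, 0.0762]
tool_rot: [0.0, 0.953, 0.303, -0.0]
contact_force: [-1.8, -0.8, 0.3]
gripper_width: 0.001
axis in tool cm [2.19 4.87 7.61] z 0.0762 turn 16.2 F tool [-1.9 -0.4 -0.3]
```

```bash

python3 -m handwheel '[{"grip":0,"tx":0.36,"ty":-0.13,"tz":0,"yaw":4},{"grip":0,"tx":0.36,"ty":-0.13,"tz":0,"yaw":4},{"grip":0,"tx":0.36,"ty":-0.13,"tz":0,"yaw":4},{"grip":0,"tx":0.36,"ty":-0.13,"tz":0,"yaw":4},{"grip":0,"tx":0,"ty":0,"tz":0,"yaw":0}]'
python3 - <<'E'
from h import *
polar()
im,K,M,t=cam("wrist"); cv2.imwrite("pics/w5.png",im)
E
```

```text
t: 8.6
eef_pos: [0.4895, 0.0462, 0.0762]
tool_rot: [0.0, 0.986, 0.169, -0.0]
contact_force: [-1.3, 0.3, 0.3]
gripper_width: -0.001
axis in tool cm [2.11 4.84 7.62] z 0.0762 turn 32.1 F tool [-1.1 -0.7 -0.3]
```

View pics/w5.png

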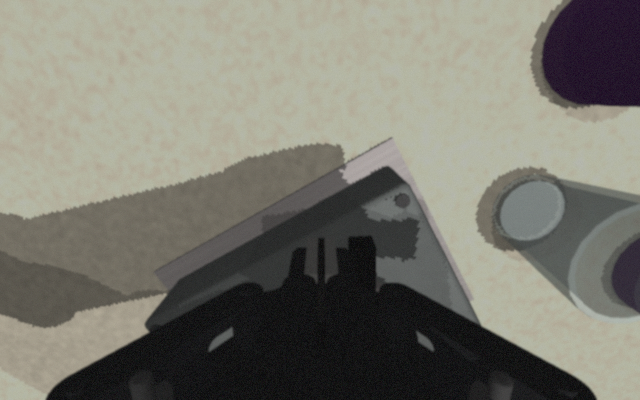

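The finger lies flat against the tab's right side at (350,240), and the tab has followed about 30°. I'll go on past the release.

```bash

python3 -m handwheel '[{"grip":0,"tx":0.36,"ty":-0.13,"tz":0,"yaw":4},{"grip":0,"tx":0.36,"ty":-0.13,"tz":0,"yaw":4},{"grip":0,"tx":0,"ty":0,"tz":0,"yaw":0}]'
python3 -c "
from h import *
polar()"
python3 -m handwheel '[{"grip":0,"tx":0.36,"ty":-0.13,"tz":0,"yaw":4},{"grip":0,"tx":0.36,"ty":-0.13,"tz":0,"yaw":4},{"grip":0,"tx":0.27,"ty":-0.1,"tz":0,"yaw":3},{"grip":0,"tx":0,"ty":0,"tz":0,"yaw":0}]'
python3 - <<'E'
from h import *
polar()
im,K,M,t=cam("scene"); old=cv2.imread("pics/scene0.png")
f=lambda a:cv2.resize(a[150:250,220:320],None,fx=4,fy=4,interpolation=cv2.INTER_CUBIC)
w=cam("wrist")[0]
cv2.imwrite("pics/s3.png",np.hstack([f(im),w]))if w.shape[0]==400 else 0
E
```

```text
t: 8.95
eef_pos: [0.4958, 0.0506, 0.0762]
tool_rot: [0.0, 0.995, 0.1, -0.0]
contact_force: [-2.4, 1.1, -0.4]
gripper_width: -0.0
axis in tool cm [2.06 4.81 7.62] z 0.0762 turn 40.1 F tool [-2.2 -1.6  0.4]
t: 9.35
eef_pos: [0.5049, 0.0554, 0.0761]
tool_rot: [0.0, 1.0, 0.004, -0.0]
contact_force: [-1.8, 0.8, -0.1]
gripper_width: 0.0
axis in tool cm [2.02 4.8  7.61] z 0.0761 turn 51.0 F tool [-1.7 -0.8  0.1]
```

```bash
python3 -c "
import cv2;a=cv2.imread('pics/s3.png');import numpy as np
cv2.imwrite('pics/s3b.png',np.hstack([a[:,:400],a[:,520:920]]))"
```

```text
(no output)
```

View pics/s3b.png

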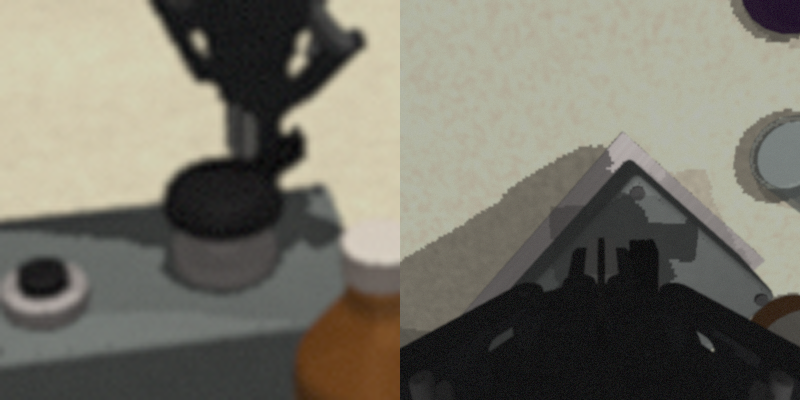

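The head is back up to its starting height (rim top at row 158 of the crop; it was 155 out and 165 latched), turned about 0.89 rad. I'll follow the tab back round, letting the spring return it, then leave sideways and up.

```bash

python3 -m handwheel '[{"grip":0,"tx":-0.36,"ty":0.18,"tz":0,"yaw":-4},{"grip":0,"tx":-0.7,"ty":0.36,"tz":0,"yaw":-8.5},{"grip":0,"tx":-0.7,"ty":0.36,"tz":0,"yaw":-8.5},{"grip":0,"tx":-0.7,"ty":0.36,"tz":0,"yaw":-8.5},{"grip":0,"tx":0,"ty":0,"tz":0,"yaw":0}]'
python3 -c "
from h import *
polar()"
python3 -m handwheel '[{"grip":0,"tx":-0.7,"ty":0.36,"tz":0,"yaw":-8.5},{"grip":0,"tx":-0.7,"ty":0.36,"tz":0,"yaw":-8.5},{"grip":0,"tx":-0.4,"ty":0.15,"tz":0,"yaw":-4},{"grip":0,"tx":0,"ty":0,"tz":0,"yaw":0}]'
python3 -c "
from h import *
polar()"
```

```text
t: 9.95
eef_pos: [0.4829, 0.0373, 0.0761]
tool_rot: [0.0, 0.966, 0.258, -0.001]
contact_force: [-1.9, 0.2, -0.3]
gripper_width: 0.001
axis in tool cm [2.22 4.71 7.61] z 0.0761 turn 21.6 F tool [-1.5 -1.2  0.3]
t: 10.35
eef_pos: [0.4751, 0.0204, 0.0764]
tool_rot: [0.0, 0.904, 0.428, 0.0]
contact_force: [1.1, -0.5, 0.2]
gripper_width: -0.001
axis in tool cm [2.2  4.71 7.65] z 0.0764 turn 0.9 F tool [ 0.3  1.1 -0.2]
```

Next, back away sideways, then up and well clear.

```bash

python3 -m handwheel '[{"grip":0,"tx":-0.8,"ty":0,"tz":0,"yaw":0},{"grip":0,"tx":-1.2,"ty":0,"tz":0,"yaw":0},{"grip":0,"tx":0,"ty":0,"tz":-3,"yaw":0},{"grip":0,"tx":0,"ty":0,"tz":-5,"yaw":0},{"grip":0,"tx":0,"ty":0,"tz":-4,"yaw":0}]'
python3 -m handwheel '[{"grip":0,"tx":-4.5,"ty":0,"tz":0,"yaw":0},{"grip":0,"tx":-4.5,"ty":0,"tz":0,"yaw":0},{"grip":0,"tx":-4.5,"ty":0,"tz":0,"yaw":0},{"grip":0,"tx":0,"ty":0,"tz":0,"yaw":0},{"grip":0,"tx":0,"ty":0,"tz":0,"yaw":0}]'
python3 - <<'E'
from h import *
go([0.5,0,.2])
im,K,M,t=cam("scene"); old=cv2.imread("pics/scene0.png"); top=cam("top")[0]; t0=cv2.imread("pics/top0.png")
f=lambda a:cv2.resize(a[170:250,220:320],None,fx=3.5,fy=3.5,interpolation=cv2.INTER_CUBIC)
g=lambda a:cv2.resize(a[165:315,260:440],(350,290),interpolation=cv2.INTER_CUBIC)
cv2.imwrite("pics/end.png",np.vstack([np.hstack([f(old),f(im)]),np.hstack([g(t0),g(top)])]))
E
```

```text
t: 10.85
eef_pos: [0.4613, 0.0052, 0.198]
tool_rot: [-0.0, 0.904, 0.428, -0.0]
contact_force: [1.1, -0.5, -0.3]
gripper_width: -0.001
t: 11.35
eef_pos: [0.3757, -0.1003, 0.1964]
tool_rot: [0.001, 0.904, 0.427, -0.0]
contact_force: [0.4, 1.1, -0.1]
gripper_width: 0.004
t 11.35 at [ 0.3757 -0.1003  0.1964] xang 50.6 F [ 0.4  1.1 -0.1] shift cm [15.64  3.23 -0.37] w 0.004327849195597862
```

View pics/end.png

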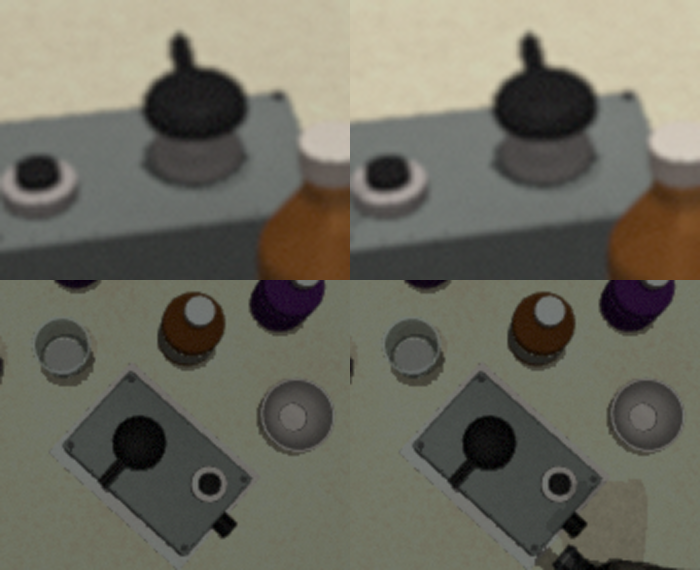

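The before and after views match: head fully out, tab back at rest, jar, bottle, dish and start button unchanged, robot clear. Handing in.

```bash
python3 -c "
from station import *
print(hand_in())"
```

```text
the job is handed in; nothing more can be done
None
```

The stop was tested in the order asked, and I handed the job in at about 11.4 s of the 45 s.

- **Press:** With the fingers shut, I pressed the head to its hard stop, with a measured force of about 26 N. After I lifted off, the scene camera showed it staying about 6 mm down by itself.
- **Turn and release:** I pushed only on the tab's right side with the back of a finger, clockwise to about 0.89 rad. Side force read about 2 N. The stop let go and sprang up. I then backed the finger round so the spring could turn the tab back to rest, and moved clear.
- **Last checks:** The before and after pictures from the scene and top cameras match: head out, tab at rest, start button out, and jar, bottle and dish unmoved. The force reading was about zero with the robot clear.
- **Small disagreement:** The press point was about 4 mm off the measured head centre, because the arm was still settling, but it stayed on the flat top. No check failed.

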